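Set the plate warmer's lever to its notch and press it home

ROBOT

A 7-joint arm with a two-finger parallel gripper is mounted at the origin on a cart in front of the work surface, level with it; the furniture and walls round the work are solid. World frame = base frame: x ahead of the robot, y to its left, z up, the work surface at z = 0. Lengths are in m, angles in rad, forces in N, time in s.
With the tool pointing down it reaches from about 0.425 to 0.8 m from the base axis. Payload 8.3 kg.
Tool frame: the origin (TCP) lies midway between the tips of the shut fingers; the grasp point (between the pads) lies robot.pinch_z behind it (robot.pinch_z is the distance from the TCP to the grasp point, in m); z points along the fingers, x is the direction in which the jaws open and shut, and the axes are right-handed (so a half turn about z gives the same grasp; the last joint's range is limited). The gripper opens to 85 mm and grips with 20 to 120 N. Pads are 22 mm wide; open, the fingers measure 114 mm over their backs; the gripper's body (76 mm by 85 mm) begins 54 mm behind the grasp point. The pads swing forward as they close: fully open they stand 13 mm farther back than shut.
Start: joints at [-1.213, 0.383, 0.016, 1.37, -0.006, 1.388, -0.046], TCP at [0.255, 0.57, 0.231] pointing down, gripper open.
Joint ranges: [-2.95, 2.95], [-0.25, 2.06], [-1.52, 1.56], [0.18, 2.33], [-1.44, 4.58], [0.02, 2.06], [-3.01, 3.01]. Speed limits (rad/s): [2.39, 2.39, 3.01, 3.01, 3.14, 3.14, 3.14].

INTERFACE

Orientations are given as a unit quaternion [x, y, z, w].
In Python, from station import robot gives the robot as it stands. The module is installed in compiled form; this text tells all that it offers.
- The arm moves only by the tool drive_tool, never from a script. Its argument "moves" is a list of rows, each an object with "delta_pos": the shift along the tool's x, y, z in m, a list of three; "yaw": the turn about the tool's z in degrees. A call has 1 to 20 rows; each row is the pose to reach, as a shift and turn from the pose measured when the call began, along the tool's axes at that moment; what a row does not reach only later rows make up. A row lasts 1/8 s, in which the tool goes at most 62.5 mm and 10.7 degrees, less where a joint would pass 70% of its speed; a pose out of reach is approached as far as the arm can. A call with a gripper value outside its range is refused whole. "fingers" is the closure, from -1 (fully open) to 1 (shut), set as the call begins (left out, the last holds). The fingers move at their own pace and stop on an object; "newtons" is the grip in N (left out, the last holds). Time passes only in rows, so rows that repeat a pose let the fingers close. It gives the time, the measured TCP pose, the force and the opening at its end, in the units of the state.
- robot.get_state(): the state, without advancing time (a new reading comes with each control period).
- robot.read_camera(name): name is "scene" or "side" or "wrist"; returns a dict with "pixels" (384x512x3 uint8, red, green, blue), "fx", "fy", "cx", "cy" (pixels), "k1" (the pictures are not rectified: a ray, as slopes to the right and down, at radius r is drawn at 1 + k1 r^2 times it, then the intrinsics apply), "cam_to_world" (4x4, takes a point from camera to world coordinates); the wrist camera has in their place "T_tool_cam" (4x4, takes a point from camera to tool coordinates, whose origin is the TCP and whose axes are the tool frame's). Camera axes: x right, y down, z forward; pixel columns grow to the right and rows downward; lengths in m; the calibration is good to about 2 mm. A picture is of the moment at which its call begins: read the wrist's pose just before it. There is no depth.
- robot.job_done(): hands the job in, once; it reports no verdict.
Trained networks look in the newest picture that a camera, given by its name, has taken for a name from the list of things; names that differ only in an ending like _2 or _b are one class to them, and where a whole thing is asked for, a point or a joint stands for the part that bears it (a point fixed in the world has none). Each returns a list of dicts, best first, with "confidence" (0 to 1); they miss things now and then, are a little off and sometimes report something else, mostly with a low value. They report only what shows in the picture. A call takes as long as a camera call.
- robot.regions_of(camera, query): "region" (384x512 bool, what is visible of it) and "box" ([left, top, right, bottom] in pixels, round what is visible of it).
The state is a dict: "t": time; "joint_positions": joint angles; "dq": joint speeds; "effort": joint torques, N m; "eef_pos": TCP position; "tcp_rot": TCP orientation; "ft_force": force on the tool from outside, world axes, zero at the start; "torque": the same for the moment, N m; "grip_width": finger opening in m.
Only numpy, scipy, OpenCV 4.12 (cv2) and the standard library are available. Lean on these libraries where they do the work, as an engineer would, in place of code of your own. Each camera call takes 0.05 s, during which the arm holds its last target.

TASK

Set the plate warmer: swing its raised lever round, still raised, until its tooth stands over the notch in the setting ring, then press the handle down until the lever drops fully home in the notch. Confirm that it is seated with a firm downward push of about 15 N held for a moment, never leaning on it with more than 40 N, then let go. Leave the jars, the ramekin and the teaspoon round it where they are.

Things in the scene. Friction and masses are not known exactly. Their poses are not given: they have to be found in the camera images.
- warmer: Plate warmer fixed to the worktop: a steel heated block (205 mm deep, 225 wide, 45 high) with a stack of plates on it (top at 134 mm) and, in front of it towards the robot, a round control drum of 74 mm radius. Origin: on the worktop, on the drum's axis, which is the lever's vertical swing axis; x points from the drum to the heated block, z up.
- ring: Fixed aluminium setting ring on top of the drum, radius 50 to 70 mm, top face 48.5 mm above the worktop, with one radial notch 13.5 mm wide and 8.5 mm deep; a forked tab (two prongs 19 mm apart) sticks 20 mm outward just below the notch. It is turned differently each time. Origin: on the worktop on the drum's axis; the notch lies in the direction of its -x axis.
- notch (a point): Middle of the notch, 60 mm from the drum's axis, at the height of the ring's top face.
- lever: Hub of the lever (steel, 31 mm across, on the drum's axis) with the arm and handle it carries. Origin: on the worktop, on the axis; its -x axis points along the lever to the handle. It swings about the vertical up to 1.0 rad either side of straight away from the heated block, freely only while raised; about 2 N sideways at the handle moves it, and it stays where left.
- lever_arm (a joint): Dip of the lever's arm about a level axis in the hub 67 mm above the worktop: 0 rad is fully home (arm level, hard stop), positive is raised; starts at 0.16 to 0.19. A stiff hinge: it stays at any height and moves under about 7 N down on the handle. Away from the notch the tooth lands on the ring and the arm stops at about 0.083; only in the notch does it reach 0.
- tooth (a point): Lower tip of the lever's steel tooth, a rounded tip 9 mm wide, 60 mm out from the axis under the arm; 43.5 mm above the worktop when the lever is home.
- pad (a point): Middle of the top of the black handle, the place to press, 107 mm from the drum's axis. The handle is a rounded bar 84 to 130 mm from the axis, 20 mm wide, 18 mm high (all below this point). The point is 77 mm above the worktop when home, 17 to 20 mm higher at the start. Beyond 92 mm from the axis only the worktop lies below it.
- jar_red: Glass jar with a red lid, 60 mm across, 75 mm high, loose, to be left alone. Origin: centre of its underside.
- jar_green: Glass jar with a green lid, 60 mm across, 75 mm high, loose, to be left alone. Origin: centre of its underside.
- ramekin_orange: Pale ramekin with orange preserve and a spoon, about 132 x 140 x 125 mm, loose, to be left alone. Origin: centre of its underside.
- teaspoon: Steel teaspoon lying on the worktop, 133 mm long, 27 mm wide, 11 mm high, loose, to be left alone. Origin: centre of its underside.

How it is judged:
On the way, in this order (a step that is already met when the one before it is completed fails the run):
1. the lever is swung, still raised, until its tooth stands over the notch (value of joint lever_arm above 0.05 rad and horizontal distance between tooth and notch below 0.009 m), for 0.05 s.
2. with the lever fully home in the notch, it is pushed down firmly (more than 10 N) (value of joint lever_arm below 0.03 rad and horizontal distance between tooth and notch below 0.005 m and contact force between the fingers and lever above 10 N), for 0.05 s.
At the end, for the whole second after the job is handed in: The lever is fully home in the notch: its arm within 0.03 rad of the hard stop and its tooth within 5 mm of the middle of the notch seen from above, at rest (value of joint lever_arm below 0.03 rad and horizontal distance between tooth and notch below 0.005 m and angular speed of lever below 0.05 rad/s); the robot touches nothing.
It fails at once if the lever is loaded with more than 40 N (contact force between the fingers and lever above 40 N).
It fails at once if a jar, the ramekin or the teaspoon is moved by more than 20 mm (distance of any of jar_red, jar_green, ramekin_orange, teaspoon from where it was at the start of the episode above 0.02 m).
It also fails if it takes over 54 s, if anything falls off the work surface, if the arm or the gripper's body presses on something with over 40 N, if the wrist force passes 120 N, or if a joint passes its speed limit or range.

## Working session

There is one attempt and no reset: what is moved stays moved. The work goes in short steps, Python scripts to look and compute and a tool call to move; the robot and the scene stay as the last step left them, time stands still between calls to the robot, and variables do not carry over. Pictures are saved under pics/ and viewed, and the job is handed in when it is done.

Besides the shell and the picture viewer there is one more tool, called after "Call:" as name(argument=value, ...) on one line, values as JSON. drive_tool: Moves the arm, as the interface text tells. Its arguments: {"type":"object","properties":{"moves":{"type":"array","items":{"type":"object","properties":{"delta_pos":{"type":"array","items":{"type":"number"}},"yaw":{"type":"number"}}}},"fingers":{"type":"number"},"newtons":{"type":"number"}},"required":["moves"]}

```bash
mkdir -p pics
cat > h.py <<'E'
from station import robot
import numpy as np, cv2
def cam(name):
    s=robot.get_state(); c=robot.read_camera(name)
    if name=="wrist":
        from scipy.spatial.transform import Rotation as R
        T=np.eye(4);T[:3,:3]=R.from_quat(s['tcp_rot']).as_matrix();T[:3,3]=s['eef_pos']
        c['cam_to_world']=T@np.array(c['T_tool_cam'])
    c['cam_to_world']=np.array(c['cam_to_world'])
    return c
def K(c): return np.array([[c['fx'],0,c['cx']],[0,c['fy'],c['cy']],[0,0,1.]]),np.array([c['k1'],0,0,0.])
def ray(c,uv):
    k,d=K(c); p=cv2.undistortPoints(np.array([[uv]],float),k,d)[0,0]
    M=c['cam_to_world']; return M[:3,3],M[:3,:3]@np.array([p[0],p[1],1])
def atz(c,uv,z):
    o,d=ray(c,uv); return o+d*(z-o[2])/d[2]
def proj(c,P):
    k,d=K(c); M=np.linalg.inv(c['cam_to_world']); r,_=cv2.Rodrigues(M[:3,:3])
    return cv2.projectPoints(np.atleast_2d(P).astype(float),r,M[:3,3],k,d)[0][:,0]
def save(c,n): cv2.imwrite('pics/'+n,cv2.cvtColor(c['pixels'],cv2.COLOR_RGB2BGR))
E
python3 - <<'E'
from h import *
print(robot.get_state(), robot.pinch_z)
for n in ["scene","side","wrist"]:
    c=cam(n); save(c,n+'0.png'); print(n,c['cam_to_world'].round(3).tolist(),c['fx'],c['k1'])
    for q in ["warmer","ring","lever","lever_arm","pad","tooth","jar_red","jar_green","ramekin_orange","teaspoon"]:
        try:print(q,[(r['box'],round(r['confidence'],2)) for r in robot.regions_of(n,q)[:2]])
        except Exception as e: print(q,e)
E
```

```text
{'t': 0.0, 'joint_positions': array([-1.21293828,  0.38426472,  0.016383  ,  1.37117377, -0.00629262,
        1.38820681, -0.04649758]), 'dq': array([-0.00017524, -0.0001732 ,  0.00023942,  0.00058683, -0.0012568 ,
       -0.00109826, -0.00045404]), 'effort': array([-7.26696680e-05, -6.27596998e+01,  8.44244733e-01, -3.71832347e+01,
        1.65968231e-02,  1.39719542e-02, -2.43363439e-05]), 'eef_pos': array([0.25504797, 0.57002916, 0.23025351]), 'tcp_rot': array([ 8.39165426e-01,  5.43875339e-01, -8.26895742e-04,  5.64993998e-04]), 'ft_force': array([-0.55344971, -0.20529764,  0.48878781]), 'torque': array([0.06143165, 0.01647872, 0.02858055]), 'grip_width': 0.08521580777810488} 0.0187
scene [[0.738, -0.408, 0.538, -0.106], [-0.675, -0.467, 0.571, -0.63], [0.018, -0.784, -0.62, 0.793], [0.0, 0.0, 0.0, 1.0]] 458.38088201823086 -0.017278122169160703
warmer [([258.4, 133.7, 386.7, 239.7], 0.84)]
ring [([258.9, 182.0, 313.4, 228.6], 0.82)]
lever [([274.6, 194.2, 292.7, 229.5], 0.87), ([206.6, 163.7, 231.5, 194.7], 0.41)]
lever_arm [([272.0, 199.1, 285.2, 224.5], 0.67)]
pad [([275.0, 203
[... 694 characters left out ...]
8.0, 151.9, 312.9, 185.3], 0.93)]
pad [([256.4, 155.1, 309.4, 183.1], 0.83)]
tooth [([256.9, 155.4, 307.5, 180.8], 0.58), ([250.2, 154.5, 307.7, 183.2], 0.21)]
jar_red [([240.4, 221.4, 271.8, 264.8], 0.92)]
jar_green [([195.9, 212.5, 225.3, 255.7], 0.65), ([242.0, 219.2, 271.3, 262.9], 0.64)]
ramekin_orange [([251.2, 122.1, 302.3, 167.8], 0.92)]
teaspoon [([250.8, 155.0, 309.2, 182.4], 0.64)]
wrist [[0.409, 0.865, 0.292, 0.179], [0.913, -0.387, -0.132, 0.603], [-0.001, 0.321, -0.947, 0.373], [0.0, 0.0, 0.0, 1.0]] 279.8289247589645 -0.0511408434580394
warmer []
ring []
lever []
lever_arm []
pad []
tooth []
jar_red [([76.5, 351.4, 109.4, 380.7], 0.8)]
jar_green []
ramekin_orange []
teaspoon []
```

Run:
```python
import cv2
a=cv2.imread('pics/scene0.png')[120:330,190:400]; b=cv2.imread('pics/side0.png')[100:280,120:330]
cv2.imwrite('pics/sceneA.png',cv2.resize(a,None,fx=2.8,fy=2.8,interpolation=3))
cv2.imwrite('pics/sideA.png',cv2.resize(b,None,fx=3.3,fy=3.3,interpolation=3))
```

```text
(no output)
```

View pics/sceneA.png

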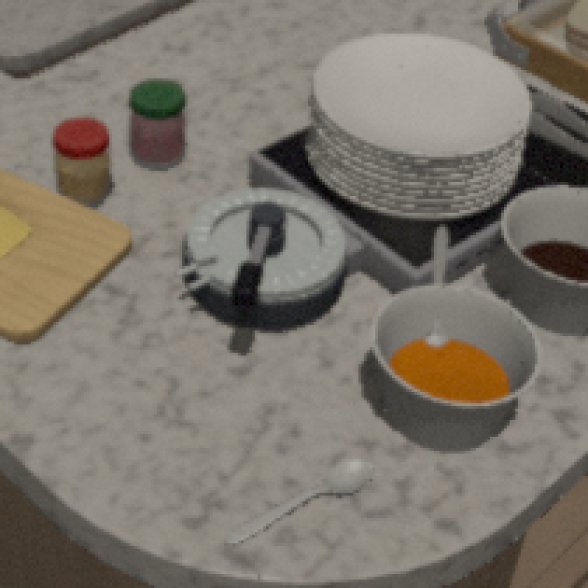

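View pics/sideA.png

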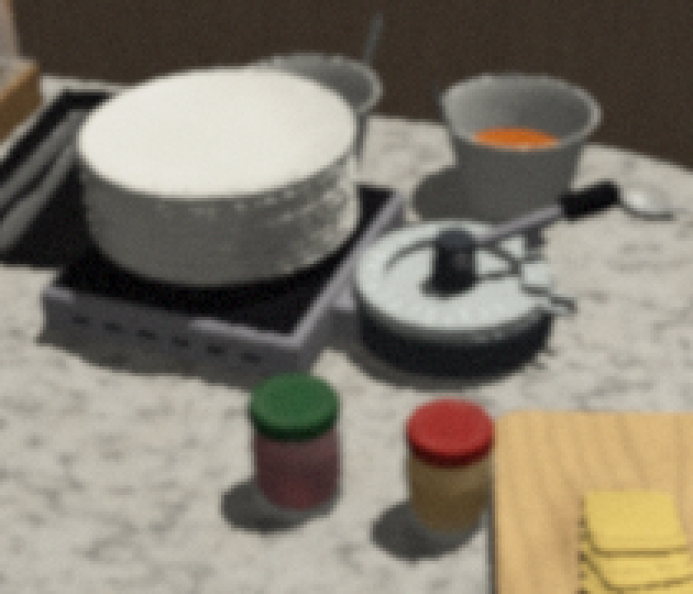

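View pics/scene0.png

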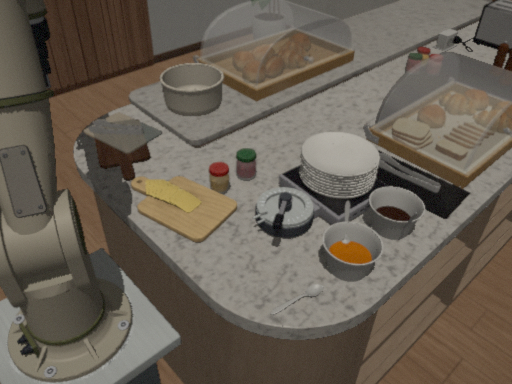

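Run:
```python
from h import *
s=cam("scene");d=cam("side")
def tri(a,b):
    o1,d1=ray(s,a);o2,d2=ray(d,b);d1/=np.linalg.norm(d1);d2/=np.linalg.norm(d2)
    t=np.linalg.lstsq(np.c_[d1,-d2],o2-o1,rcond=None)[0]
    p,q=o1+t[0]*d1,o2+t[1]*d2; return ((p+q)/2).round(3),np.linalg.norm(p-q).round(4)
print('hub',tri((285.4,195.5),(257.9,173.3)),'handle',tri((278.5,220),(298.8,160)))
for uv in [(256,215.7),(255,224.6)]: print('prong',atz(s,uv,.04).round(3))
for uv in [(293.3,192.4),(289,187)]: print('prong side',atz(d,uv,.04).round(3))
for q in ["jar_red","jar_green","ramekin_orange","teaspoon"]:
    r=robot.regions_of("scene",q)[0]['box']; print(q,atz(s,((r[0]+r[2])/2,r[1]+6),.075).round(3))
```

```text
hub (array([ 0.541, -0.056,  0.076]), np.float64(0.0022)) handle (array([ 0.455, -0.117,  0.091]), np.float64(0.0015))
prong [ 0.466 -0.033  0.04 ]
prong [ 0.443 -0.055  0.04 ]
prong side [ 0.453 -0.051  0.04 ]
prong side [ 0.467 -0.071  0.04 ]
jar_red [0.501 0.149 0.075]
jar_green [0.589 0.134 0.075]
ramekin_orange [ 0.528 -0.061  0.075]
teaspoon [ 0.351 -0.275  0.075]
```

Call:
drive_tool(moves=[{"delta_pos": [-0.02, 0.045, -0.01], "yaw": 8}, {"delta_pos": [-0.04, 0.09, -0.02], "yaw": 16}, {"delta_pos": [-0.06, 0.135, -0.03], "yaw": 24}, {"delta_pos": [-0.08, 0.18, -0.04], "yaw": 32}, {"delta_pos": [-0.1, 0.225, -0.05], "yaw": 40}, {"delta_pos": [-0.12, 0.268, -0.05], "yaw": 48}, {"delta_pos": [-0.155, 0.295, -0.05], "yaw": 56}, {"delta_pos": [-0.19, 0.32, -0.05], "yaw": 64}, {"delta_pos": [-0.225, 0.35, -0.05], "yaw": 72}, {"delta_pos": [-0.26, 0.38, -0.05], "yaw": 80}, {"delta_pos": [-0.3, 0.405, -0.05], "yaw": 88}, {"delta_pos": [-0.335, 0.43, -0.05], "yaw": 96}, {"delta_pos": [-0.37, 0.46, -0.05], "yaw": 104}, {"delta_pos": [-0.41, 0.485, -0.05], "yaw": 112}, {"delta_pos": [-0.45, 0.513, -0.05], "yaw": 120}, {"delta_pos": [-0.45, 0.513, -0.05], "yaw": 126}, {"delta_pos": [-0.45, 0.513, -0.05], "yaw": 126}, {"delta_pos": [-0.45, 0.513, -0.05], "yaw": 126}])

```text
t: 4.2
eef_pos: [0.5397, -0.0488, 0.2812]
tcp_rot: [0.867, -0.499, -0.0, -0.0]
ft_force: [-0.2, 0.3, 0.8]
grip_width: 0.0855
```

Run:
```python
from h import *
s=robot.get_state();print(s['t'],s['eef_pos'],s['tcp_rot'],s['joint_positions'])
c=cam("wrist"); save(c,'w1.png')
im=cv2.imread('pics/w1.png');cv2.imwrite('pics/w1b.png',cv2.resize(im,(800,600),interpolation=3))
import pickle;pickle.dump(c,open('w1.pkl','wb'))
for q in ["ring","lever","pad"]:
    print(q,[(r['box'],round(r['confidence'],2)) for r in robot.regions_of("wrist",q)[:2]])
```

```text
4.2 [ 0.53973064 -0.04880027  0.28123067] [ 8.66555233e-01 -4.99081135e-01 -1.79800516e-04 -1.24400606e-04] [-0.54592854  0.20678418  0.68985113  1.5395015  -0.13249387  1.44302534
 -0.89469008]
ring [([210.3, 104.5, 312.0, 209.5], 0.76)]
lever [([243.8, 150.6, 273.1, 256.2], 0.85), ([253.2, 172.6, 272.8, 257.4], 0.42)]
pad [([243.6, 157.9, 274.4, 259.5], 0.6)]
```

View pics/w1b.png

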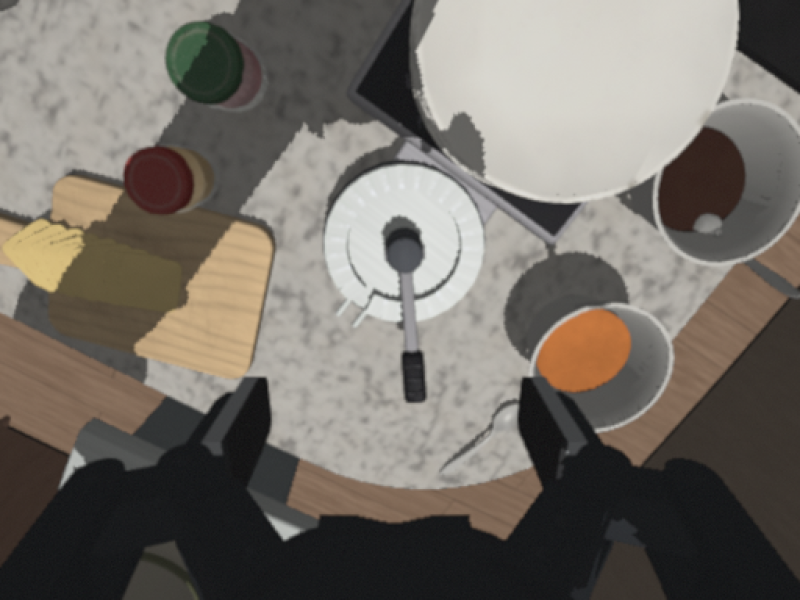

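Run:
```python
from h import *
import pickle;c=pickle.load(open('w1.pkl','rb'))
r=cv2.imread('pics/w1.png')[95:270,190:330]
cv2.imwrite('pics/w1c.png',cv2.resize(r,None,fx=4,fy=4,interpolation=2)[:600*2][:700])
f=512/800
for n,uv,z in [('ringL',(323,240),.0485),('ringR',(486,240),.0485),('ringT',(404,162),.0485),('ringB',(404,322),.0485),('hubtop',(404,245),.076),('handle',(413,376),.095),('hend',(415,401),.09),('prong1',(338,315),.035),('prong2',(356,325),.035)]:
    print(n,atz(c,(uv[0]*f,uv[1]*f),z).round(4))
```

```text
ringL [0.511  0.0051 0.0485]
ringR [ 0.5823 -0.1178  0.0485]
ringT [ 0.6027 -0.0227  0.0485]
ringB [ 0.48   -0.0951  0.0485]
hubtop [ 0.5474 -0.0546  0.076 ]
handle [ 0.4573 -0.1161  0.095 ]
hend [ 0.4344 -0.1321  0.09  ]
prong1 [ 0.45   -0.0401  0.035 ]
prong2 [ 0.4495 -0.0599  0.035 ]
```

View pics/w1c.png

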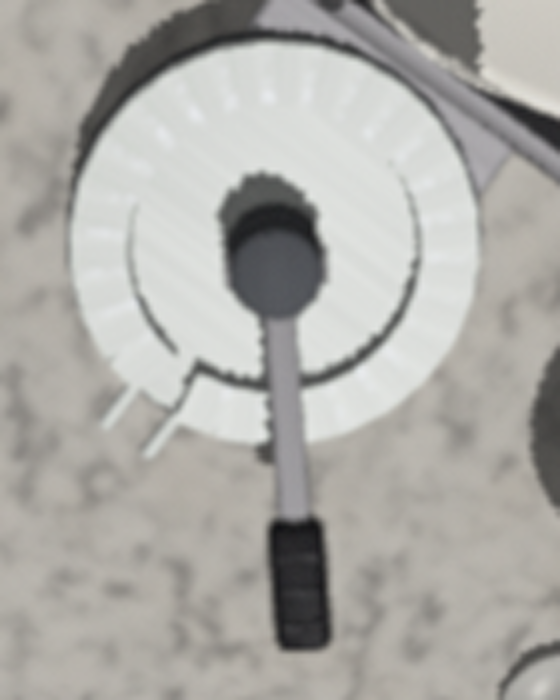

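```bash
cat > ov.py <<'E'
from h import *
import pickle,sys
def overlay(c,A,th,phi,dip,out,crop,sc=4):
    im=cv2.cvtColor(c['pixels'],cv2.COLOR_RGB2BGR)
    x0,y0,x1,y1=crop; im=cv2.resize(im[y0:y1,x0:x1],None,fx=sc,fy=sc,interpolation=2)
    def L(P,col):
        uv=(proj(c,P)-[x0,y0]+.5)*sc
        cv2.polylines(im,[np.round(uv*8).astype(int)],False,col,1,cv2.LINE_AA,3)
    t=np.linspace(0,2*np.pi,90); A=np.array(A)
    for r in (.05,.07): L(np.c_[A[0]+r*np.cos(t),A[1]+r*np.sin(t),0*t+.0485],(0,0,255))
    u=np.array([np.cos(th),np.sin(th)]);v=np.array([-u[1],u[0]])
    for s in (-1,1):
        L([[*(A+u*r+v*s*.00675),.0485] for r in (.05,.07)],(255,0,0))
        L([[*(A+u*r+v*s*.0095),.037] for r in (.07,.092)],(0,160,0))
    u=np.array([np.cos(phi),np.sin(phi)]);v=np.array([-u[1],u[0]])
    L([[*(A+u*r+v*s*.01),.077+r*np.sin(dip)] for r,s in ((.084,-1),(.13,-1),(.13,1),(.084,1),(.084,-1))],(0,255,255))
    L(np.c_[A[0]+.0155*np.cos(t),A[1]+.0155*np.sin(t),0*t+.078],(255,0,255))
    cv2.imwrite('pics/'+out,im)
E
python3 - <<'E'
from ov import *
c=pickle.load(open('w1.pkl','rb'))
overlay(c,(.545,-.057),np.radians(175.8),np.radians(214),.175,'o1.png',(200,100,330,245))
E
```

```text
(no output)
```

View pics/o1.png

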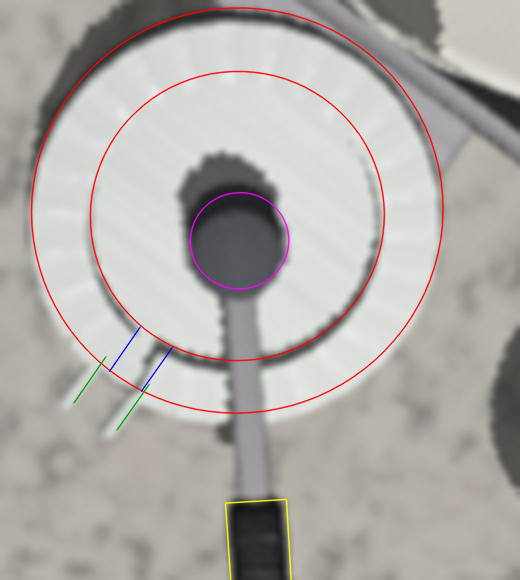

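Run:
```python
from ov import *
c=pickle.load(open('w1.pkl','rb'))
overlay(c,(.5425,-.0588),np.radians(174.5),np.radians(213),.175,'o2.png',(200,100,330,265))
```

```text
(no output)
```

View pics/o2.png

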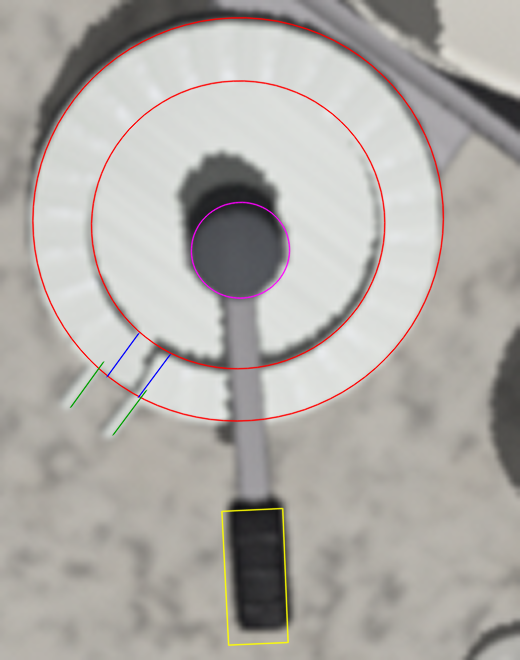

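Call:
drive_tool(moves=[{"delta_pos": [0.004, 0.03, 0.035], "yaw": -1}, {"delta_pos": [0.008, 0.06, 0.07], "yaw": -2}, {"delta_pos": [0.013, 0.085, 0.105], "yaw": -3}, {"delta_pos": [0.017, 0.107, 0.14], "yaw": -4}, {"delta_pos": [0.017, 0.107, 0.14], "yaw": -4}, {"delta_pos": [0.017, 0.107, 0.14], "yaw": -4}], fingers=0.25, newtons=20)

```text
t: 5.15
eef_pos: [0.4569, -0.1168, 0.1425]
tcp_rot: [0.883, -0.469, 0.001, -0.0]
ft_force: [-0.1, -0.3, 0.3]
grip_width: 0.0317
```

Run:
```python
from h import *
c=cam("wrist"); save(c,'w2.png'); c=cam("scene"); save(c,'s2.png'); d=cam("side"); save(d,'d2.png')
w=cv2.resize(cv2.imread('pics/w2.png'),(512,384)); 
a=cv2.resize(cv2.imread('pics/s2.png')[150:260,210:360],(400,293),interpolation=2)
b=cv2.resize(cv2.imread('pics/d2.png')[100:210,200:350],(400,293),interpolation=2)
cv2.imwrite('pics/m2.png',np.hstack([a,b]));
```

```text
(no output)
```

View pics/m2.png

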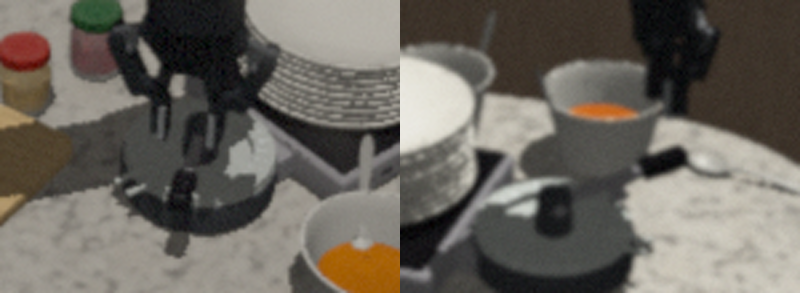

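View pics/w2.png

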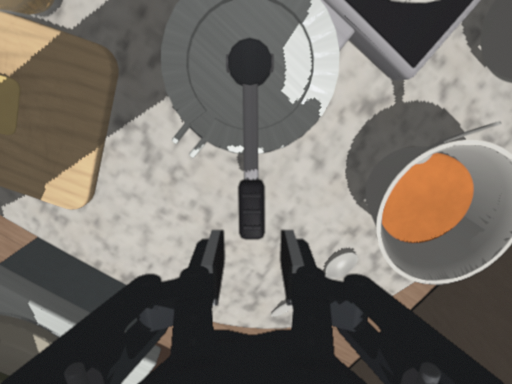

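Run:
```python
from ov import *
c=cam("wrist"); pickle.dump(c,open('w2.pkl','wb'))
overlay(c,(.5428,-.0582),np.radians(173.5),np.radians(214.2),.175,'o3.png',(150,0,350,250),sc=2.4)
for uv in [(252,181),(252,238)]: print(atz(c,uv,.093).round(4))
```

```text
[ 0.4744 -0.1056  0.093 ]
[ 0.4364 -0.1313  0.093 ]
```

View pics/o3.png

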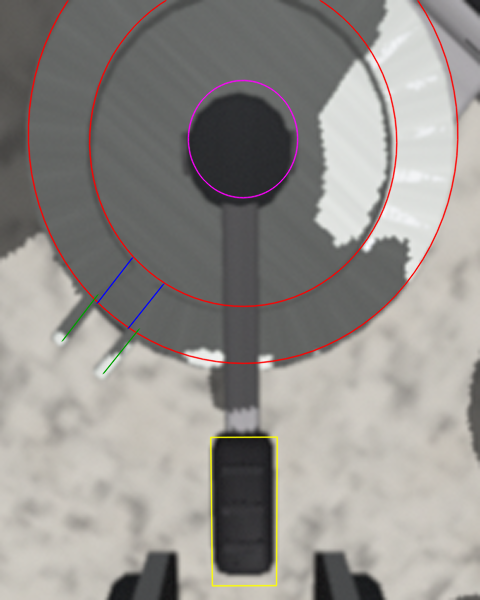

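Call:
drive_tool(moves=[{"delta_pos": [0, 0, 0.03], "yaw": 0}, {"delta_pos": [0, 0, 0.05], "yaw": 0}, {"delta_pos": [0, 0, 0.062], "yaw": 0}, {"delta_pos": [0, 0, 0.062], "yaw": 0}])

```text
t: 5.85
eef_pos: [0.4569, -0.1167, 0.0801]
tcp_rot: [0.883, -0.469, 0.0, -0.0]
ft_force: [0.5, -0.2, -0.3]
grip_width: 0.0317
```

Run:
```python
from h import *
from scipy.spatial.transform import Rotation as R
s=robot.get_state();print(s['eef_pos'],s['ft_force'],s['grip_width'])
M=R.from_quat(s['tcp_rot']).as_matrix();print(M.round(3))
A=np.array([.5428,-.0582]);p0=s['eef_pos'];a0=np.degrees(np.arctan2(*(p0[:2]-A)[::-1]))%360
print(a0,np.hypot(*(p0[:2]-A)))
for a in np.linspace(a0,171.5,11)[1:]:
    t=np.array([*(A+.105*np.array([np.cos(np.radians(a)),np.sin(np.radians(a))])),.08])
    print((M.T@(t-p0)).round(4),round(a0-a,1))
c=cam("scene"); save(c,'s4.png'); d=cam("side"); save(d,'d4.png')
a=cv2.resize(cv2.imread('pics/s4.png')[150:260,210:360],(400,293),interpolation=2)
b=cv2.resize(cv2.imread('pics/d4.png')[100:210,200:350],(400,293),interpolation=2)
cv2.imwrite('pics/m4.png',np.hstack([a,b]));
```

```text
[ 0.45691647 -0.11674141  0.08010567] [ 0.51725241 -0.16639931 -0.27513661] 0.0317472649024313
[[ 0.561 -0.828  0.001]
 [-0.828 -0.561 -0.   ]
 [ 0.001 -0.001 -1.   ]]
214.27979749177382 0.10393785056973186
[-0.0078  0.0008  0.0001] 4.3
[-0.0156 -0.0001  0.0001] 8.6
[-0.0233 -0.0015  0.0001] 12.8
[-0.0309 -0.0035  0.0001] 17.1
[-0.0383 -0.0061  0.0001] 21.4
[-0.0455 -0.0092  0.0001] 25.7
[-0.0525 -0.0128  0.0001] 29.9
[-0.0591 -0.0169  0.0001] 34.2
[-0.0654 -0.0216  0.0001] 38.5
[-0.0714 -0.0266  0.0001] 42.8
```

View pics/m4.png

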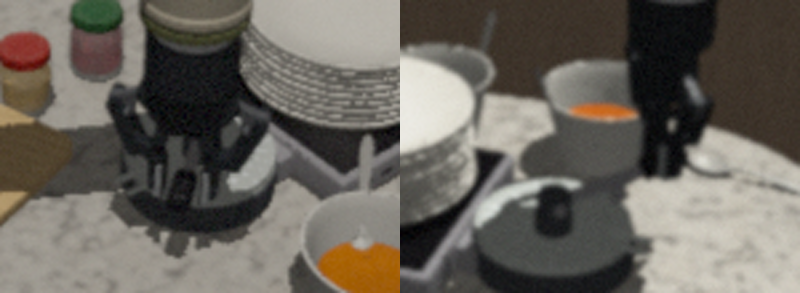

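The fingers straddle the handle. Now I swing it along the arc.

Call:
drive_tool(moves=[{"delta_pos": [-0.008, 0.001, 0], "yaw": 4.3}, {"delta_pos": [-0.0155, 0, 0], "yaw": 8.6}, {"delta_pos": [-0.0235, -0.0015, 0], "yaw": 12.8}, {"delta_pos": [-0.031, -0.0035, 0], "yaw": 17}, {"delta_pos": [-0.0385, -0.006, 0], "yaw": 21.4}, {"delta_pos": [-0.0455, -0.009, 0], "yaw": 25.7}, {"delta_pos": [-0.0525, -0.013, 0], "yaw": 30}, {"delta_pos": [-0.059, -0.017, 0], "yaw": 34.2}, {"delta_pos": [-0.0655, -0.0215, 0], "yaw": 38.5}, {"delta_pos": [-0.069, -0.0245, 0], "yaw": 41}, {"delta_pos": [-0.0715, -0.0265, 0], "yaw": 42.8}, {"delta_pos": [-0.0715, -0.0265, 0], "yaw": 42.8}])

```text
t: 7.45
eef_pos: [0.4399, -0.043, 0.0817]
tcp_rot: [-0.651, 0.759, -0.001, 0.002]
ft_force: [-0.2, 0.2, -0.6]
grip_width: 0.0321
```

Run:
```python
from ov import *
c=cam("wrist"); pickle.dump(c,open('w3.pkl','wb')); save(c,'w3.png')
overlay(c,(.5428,-.0582),np.radians(173),np.radians(173),.175,'o4.png',(150,0,350,250),sc=2.4)
```

```text
(no output)
```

View pics/o4.png

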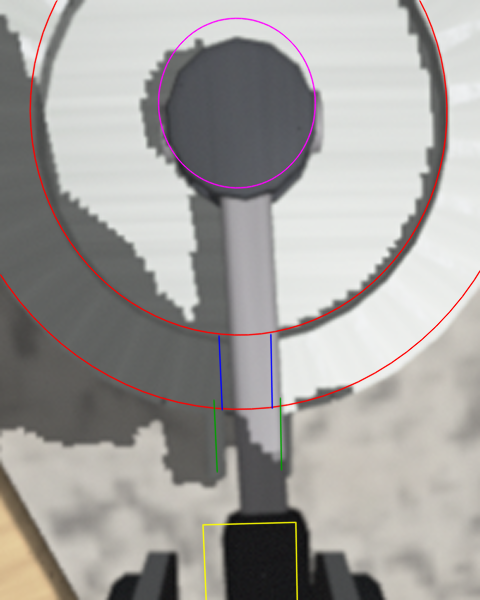

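Run:
```python
from h import *
im=cv2.imread('pics/w3.png')[100:215,200:310]
im=(255*(im/255.)**.6).astype('uint8')
cv2.imwrite('pics/w3c.png',cv2.resize(im,None,fx=5,fy=5,interpolation=2))
```

```text
(no output)
```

View pics/w3c.png

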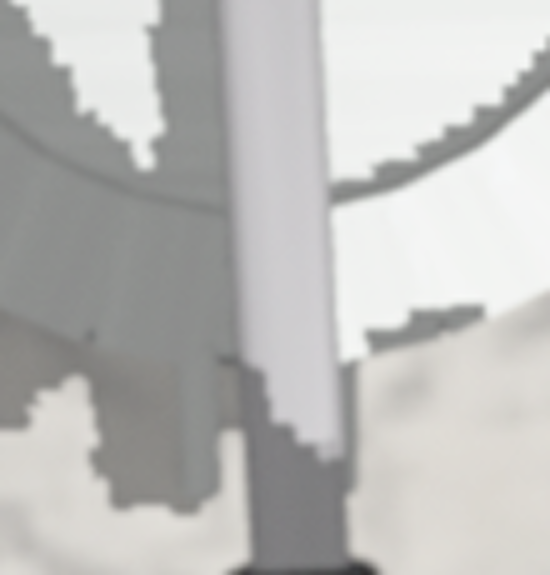

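Run:
```python
from h import *
import pickle
c=pickle.load(open('w3.pkl','rb'))
print(c['cam_to_world'].round(3))
a=atz(c,(200+273/5,100+60/5),.080);b=atz(c,(200+300/5,100+520/5),.087)
h=atz(c,(150+267/2.4,560/2.4),.094); hub=atz(c,(250,115/2.4),.08); hub2=atz(c,(250,115/2.4),.09)
pm=atz(c,(200+271/5,196),.037);pm2=atz(c,(200+271/5,196),.042)
for n in 'a b h hub hub2 pm pm2'.split(): print(n,eval(n).round(4))
print(np.degrees(np.arctan2(*(b-a)[1::-1]))%360)
A=np.array([.5428,-.0582])
for p in (a,b,h,pm,pm2): print(np.degrees(np.arctan2(*(p[:2]-A)[::-1]))%360,np.hypot(*(p[:2]-A)))
```

```text
[[-0.152 -0.938 -0.311  0.519]
 [-0.988  0.144  0.047 -0.056]
 [ 0.     0.315 -0.949  0.224]
 [ 0.     0.     0.     1.   ]]
a [ 0.5109 -0.0565  0.08  ]
b [ 0.4645 -0.0524  0.087 ]
h [ 0.451  -0.0509  0.094 ]
hub [ 0.5403 -0.0588  0.08  ]
hub2 [ 0.5388 -0.0586  0.09  ]
pm [ 0.4511 -0.0476  0.037 ]
pm2 [ 0.4529 -0.0479  0.042 ]
174.85905585235645
177.01095001494483 0.031981936554446706
175.73493036009506 0.07855947777841497
175.44252537196607 0.09209961820360384
173.4366511312085 0.09231318574013099
173.4532064323312 0.09047242667734025
```

Call:
drive_tool(moves=[{"delta_pos": [-0.0018, 0, 0], "yaw": 1}, {"delta_pos": [-0.0037, 0, 0], "yaw": 2}, {"delta_pos": [-0.0037, 0, 0], "yaw": 2}, {"delta_pos": [-0.0037, 0, 0], "yaw": 2}])

```text
t: 8.0
eef_pos: [0.4406, -0.0392, 0.0817]
tcp_rot: [-0.638, 0.77, -0.001, 0.002]
ft_force: [-0.1, -0.8, 1.4]
grip_width: 0.0321
```

Run:
```python
from ov import *
c=cam("wrist"); pickle.dump(c,open('w4.pkl','wb')); save(c,'w4.png')
overlay(c,(.542,-.059),np.radians(172.9),np.radians(172.9),.175,'o5.png',(180,0,330,235),sc=2.5)
im=cv2.imread('pics/w4.png')[100:215,200:310]
im=(255*(im/255.)**.6).astype('uint8')
cv2.imwrite('pics/w4c.png',cv2.resize(im,None,fx=5,fy=5,interpolation=2))
```

```text
(no output)
```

View pics/o5.png

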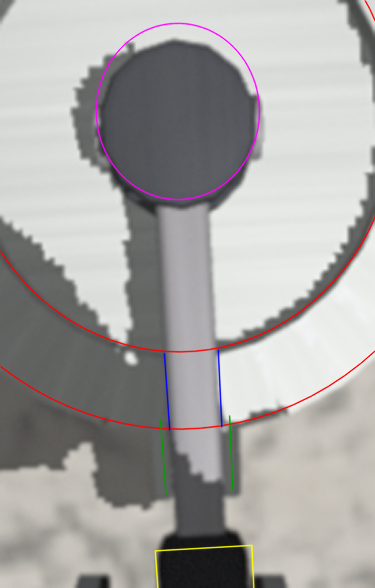

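View pics/w4c.png

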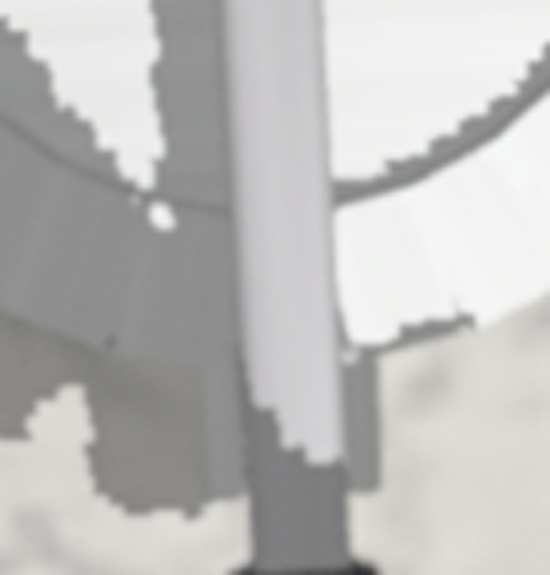

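Run:
```python
from h import *
import pickle
c=pickle.load(open('w4.pkl','rb'))
a=atz(c,(200+274/5,100+40/5),.080);b=atz(c,(200+299/5,100+520/5),.087)
pm=atz(c,(200+293/5,188),.039)
h=atz(c,(180+205/2.5,580/2.5),.094)
for n in 'a b h pm'.split(): print(n,eval(n).round(4))
d=b-a;phi=np.arctan2(d[1],d[0]);print('lever',np.degrees(phi)%360)
# lateral offset of prong mid from the lever line
u=d[:2]/np.linalg.norm(d[:2]);v=np.array([-u[1],u[0]]);print('prong lateral',v@(pm[:2]-a[:2]), v@(h[:2]-a[:2]))
print(c['cam_to_world'][:3,3])
```

```text
a [ 0.5129 -0.0557  0.08  ]
b [ 0.4648 -0.0494  0.087 ]
h [ 0.4521 -0.0481  0.094 ]
pm [ 0.4576 -0.0485  0.039 ]
lever 172.52307274308401
prong lateral 8.157149916067103e-05 0.00035498010766645514
[ 0.51943387 -0.05552511  0.22371766]
```

Call:
drive_tool(moves=[{"delta_pos": [0.003, 0, 0], "yaw": 0}, {"delta_pos": [0.006, 0, 0], "yaw": 0}, {"delta_pos": [0.0065, 0, 0], "yaw": 0}, {"delta_pos": [0.007, 0, -0.015], "yaw": 0}, {"delta_pos": [0.007, 0, -0.035], "yaw": 0}, {"delta_pos": [0.007, 0, -0.035], "yaw": 0}])

```text
t: 8.8
eef_pos: [0.4406, -0.0461, 0.1186]
tcp_rot: [-0.638, 0.77, -0.002, 0.003]
ft_force: [-0.9, 0.7, 0.2]
grip_width: 0.032
```

Call:
drive_tool(moves=[{"delta_pos": [0, 0, 0], "yaw": 0}, {"delta_pos": [0, 0, 0], "yaw": 0}, {"delta_pos": [0, 0, 0], "yaw": 0}, {"delta_pos": [0, 0, 0], "yaw": 0}], fingers=1)

```text
t: 9.3
eef_pos: [0.4404, -0.0461, 0.1184]
tcp_rot: [-0.638, 0.77, -0.002, 0.003]
ft_force: [0.3, -0.4, -0.0]
grip_width: 0.0
```

Run:
```python
from ov import *
print(robot.get_state()['eef_pos'],robot.get_state()['ft_force'])
c=cam("wrist"); pickle.dump(c,open('w5.pkl','wb')); save(c,'w5.png')
overlay(c,(.542,-.059),np.radians(172.9),np.radians(172.9),.175,'o6.png',(150,0,360,290),sc=2)
```

```text
[ 0.44035795 -0.04613234  0.118356  ] [ 0.30490444 -0.36915816 -0.03001996]
```

View pics/o6.png

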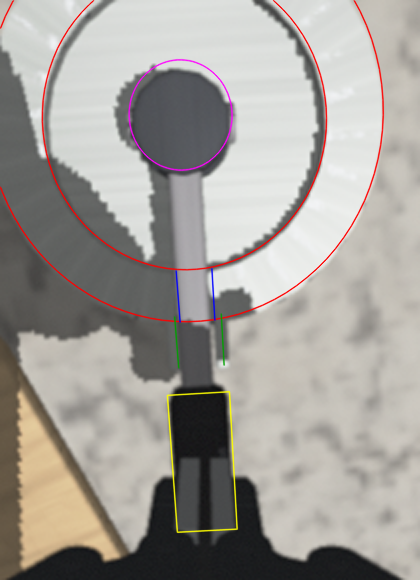

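Call:
drive_tool(moves=[{"delta_pos": [0, 0, 0.012], "yaw": 0}, {"delta_pos": [0, 0, 0.018], "yaw": 0}, {"delta_pos": [0, 0, 0.022], "yaw": 0}, {"delta_pos": [0, 0, 0.024], "yaw": 0}, {"delta_pos": [0, 0, 0.026], "yaw": 0}])

```text
t: 9.98
eef_pos: [0.4401, -0.0461, 0.0922]
tcp_rot: [-0.638, 0.77, -0.001, 0.003]
ft_force: [-5.0, -0.2, 6.2]
grip_width: -0.0003
```

Call:
drive_tool(moves=[{"delta_pos": [0, 0, 0.001], "yaw": 0}, {"delta_pos": [0, 0, 0.002], "yaw": 0}, {"delta_pos": [0, 0, 0.003], "yaw": 0}])

```text
t: 10.35
eef_pos: [0.4394, -0.046, 0.0891]
tcp_rot: [-0.638, 0.77, -0.001, 0.002]
ft_force: [-5.2, 0.3, 7.2]
grip_width: 0.0
```

Call:
drive_tool(moves=[{"delta_pos": [0, 0, 0.001], "yaw": 0}, {"delta_pos": [0, 0, 0.002], "yaw": 0}, {"delta_pos": [0, 0, 0.003], "yaw": 0}])

```text
t: 10.72
eef_pos: [0.4388, -0.046, 0.0859]
tcp_rot: [-0.638, 0.77, -0.0, 0.002]
ft_force: [-5.0, 0.6, 7.4]
grip_width: 0.0002
```

Call:
drive_tool(moves=[{"delta_pos": [0, 0, 0.0007], "yaw": 0}, {"delta_pos": [0, 0, 0.0015], "yaw": 0}])

```text
t: 10.98
eef_pos: [0.4385, -0.046, 0.0844]
tcp_rot: [-0.638, 0.77, 0.0, 0.001]
ft_force: [-2.9, 0.7, 7.0]
grip_width: 0.0001
```

Call:
drive_tool(moves=[{"delta_pos": [0, 0, 0.0007], "yaw": 0}, {"delta_pos": [0, 0, 0.0015], "yaw": 0}])

```text
t: 11.22
eef_pos: [0.4383, -0.0459, 0.0829]
tcp_rot: [-0.638, 0.77, 0.001, 0.001]
ft_force: [-2.8, 0.7, 6.4]
grip_width: -0.0002
```

Below the 0.086 ring-landing height with no rise in force: the tooth is entering the notch.

Call:
drive_tool(moves=[{"delta_pos": [0, 0, 0.001], "yaw": 0}, {"delta_pos": [0, 0, 0.002], "yaw": 0}])

```text
t: 11.48
eef_pos: [0.438, -0.0459, 0.0809]
tcp_rot: [-0.638, 0.77, 0.001, 0.001]
ft_force: [-3.0, 0.5, 5.8]
grip_width: -0.0001
```

Call:
drive_tool(moves=[{"delta_pos": [0, 0, 0.001], "yaw": 0}, {"delta_pos": [0, 0, 0.002], "yaw": 0}])

```text
t: 11.72
eef_pos: [0.4377, -0.0459, 0.0788]
tcp_rot: [-0.638, 0.77, 0.001, 0.001]
ft_force: [-2.6, 0.0, 6.8]
grip_width: 0.0
```

Call:
drive_tool(moves=[{"delta_pos": [0, 0, 0.0005], "yaw": 0}, {"delta_pos": [0, 0, 0.001], "yaw": 0}])

```text
t: 11.98
eef_pos: [0.4376, -0.0458, 0.0779]
tcp_rot: [-0.638, 0.77, 0.002, 0.001]
ft_force: [-2.0, 1.1, 5.8]
grip_width: 0.0002
```

Call:
drive_tool(moves=[{"delta_pos": [0, 0, 0.0003], "yaw": 0}, {"delta_pos": [0, 0, 0.0006], "yaw": 0}])

```text
t: 12.22
eef_pos: [0.4375, -0.0458, 0.0773]
tcp_rot: [-0.638, 0.77, 0.002, 0.001]
ft_force: [-3.2, 0.6, 5.5]
grip_width: 0.0002
```

Call:
drive_tool(moves=[{"delta_pos": [0, 0, 0.0003], "yaw": 0}, {"delta_pos": [0, 0, 0.0006], "yaw": 0}])

```text
t: 12.48
eef_pos: [0.4375, -0.0458, 0.0769]
tcp_rot: [-0.638, 0.77, 0.002, 0.001]
ft_force: [-3.4, 0.4, 7.4]
grip_width: -0.0
```

Call:
drive_tool(moves=[{"delta_pos": [0, 0, 0.0003], "yaw": 0}, {"delta_pos": [0, 0, 0.0006], "yaw": 0}])

```text
t: 12.72
eef_pos: [0.4374, -0.0458, 0.0766]
tcp_rot: [-0.638, 0.77, 0.002, 0.001]
ft_force: [-5.1, 1.0, 12.7]
grip_width: -0.0004
```

Call:
drive_tool(moves=[{"delta_pos": [0, 0, 0.0004], "yaw": 0}, {"delta_pos": [0, 0, 0.0008], "yaw": 0}])

```text
t: 12.98
eef_pos: [0.4374, -0.0458, 0.0763]
tcp_rot: [-0.638, 0.77, 0.003, 0.001]
ft_force: [-6.9, 0.9, 17.4]
grip_width: -0.0
```

Hard stop, 17 N down. I hold it a moment, then lift off straight up and look.

Call:
drive_tool(moves=[{"delta_pos": [0, 0, 0.0007], "yaw": 0}, {"delta_pos": [0, 0, 0.0007], "yaw": 0}, {"delta_pos": [0, 0, 0.0007], "yaw": 0}, {"delta_pos": [0, 0, 0.0007], "yaw": 0}])

```text
t: 13.48
eef_pos: [0.4374, -0.0458, 0.0763]
tcp_rot: [-0.638, 0.77, 0.003, 0.001]
ft_force: [-6.7, 0.9, 17.6]
grip_width: -0.0002
```

Call:
drive_tool(moves=[{"delta_pos": [0, 0, -0.002], "yaw": 0}, {"delta_pos": [0, 0, -0.01], "yaw": 0}, {"delta_pos": [0, 0, -0.03], "yaw": 0}, {"delta_pos": [0, 0, -0.06], "yaw": 0}, {"delta_pos": [0, 0, -0.1], "yaw": 0}, {"delta_pos": [0, 0, -0.1], "yaw": 0}, {"delta_pos": [0, 0, -0.1], "yaw": 0}])

```text
t: 14.35
eef_pos: [0.4375, -0.0462, 0.176]
tcp_rot: [-0.638, 0.77, 0.003, 0.001]
ft_force: [0.2, -0.5, -0.6]
grip_width: 0.0003
```

Run:
```python
from ov import *
s=robot.get_state();print(s['t'],s['eef_pos'],s['ft_force'])
c=cam("wrist"); pickle.dump(c,open('w6.pkl','wb'))
overlay(c,(.542,-.059),np.radians(172.9),np.radians(172.9),0,'o7.png',(150,0,360,270),sc=2.2)
c=cam("scene"); save(c,'s6.png'); d=cam("side"); save(d,'d6.png')
a=cv2.resize(cv2.imread('pics/s6.png')[120:330,190:400],(400,400),interpolation=2)
b=cv2.resize(cv2.imread('pics/d6.png')[110:270,180:340],(400,400),interpolation=2)
cv2.imwrite('pics/m6.png',np.hstack([a,b]));
```

```text
14.35 [ 0.43748356 -0.04624573  0.17602441] [ 0.19535189 -0.53263212 -0.58579851]
```

View pics/o7.png

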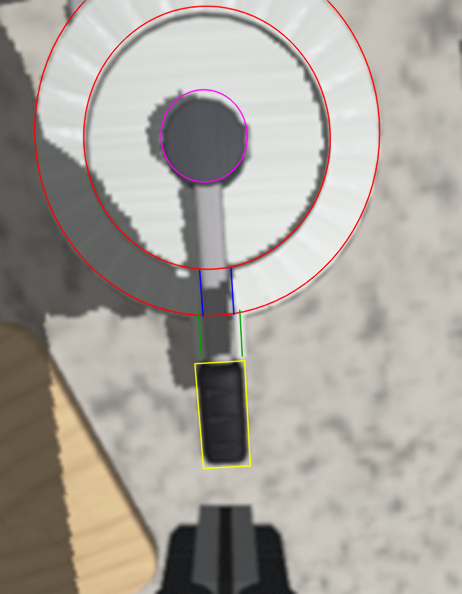

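View pics/m6.png

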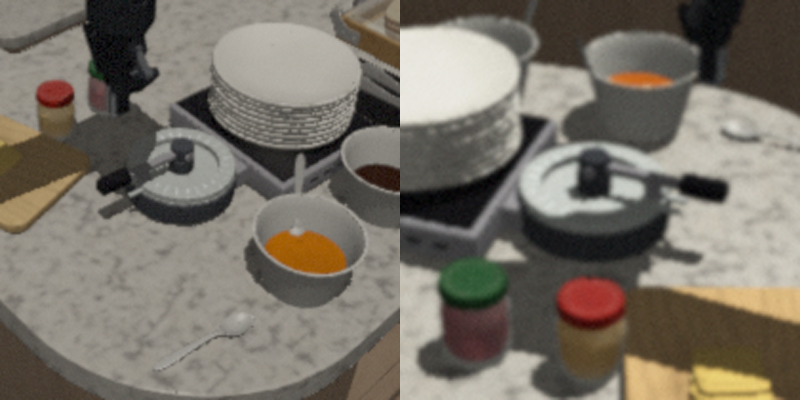

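The lever is down, its handle level and lined up with the notch and fork. The fingers are clear, and the jars, ramekin and spoon are where they were, so I hand in.

```bash
python3 -c "
from station import robot
print(robot.job_done())"
```

```text
the job is handed in; nothing more can be done
None
```

The plate warmer is set: the lever is down in the notch, and I handed the job in at about 14.4 s of the 54 s allowed.

- **Swing:** I straddled the raised handle with part-open fingers and swung it about 41° to the notch. Measured on the wrist image, the lever lined up with the ring's fork to within about 0.1 mm.
- **Press:** With the fingers shut I pressed the handle down. It passed the height where the tooth would have landed on the ring (about 86 mm) with no rise in force. It reached the stop at 76–77 mm, where 77 mm is fully home.
- **Confirming push:** I held about 17.6 N downward (about 19 N in total with the sideways part) for half a second. This was the highest force I read, well under the 40 N limit.
- **Last checks:** After I lifted clear, the wrist force read near zero. The pictures showed the lever level over the notch, and the jars, ramekin and teaspoon looked undisturbed; I judged those by eye and did not measure them.

No check failed. My estimate of the drum's axis moved by about 3 mm between views before it settled, which is why I aligned the lever against the fork itself. `job_done()` gives no verdict, so the result is not confirmed by the judge.

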